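# Bolt the slide locker

## Robot

A 6-joint arm with a two-finger parallel gripper is mounted at the origin on the work surface. World frame = base frame: x ahead of the robot, y to its left, z up, the work surface at z = 0. Lengths are in m, angles in rad, forces in N, time in s.
With the tool pointing down it reaches from about 0.325 to 0.9 m from the base axis. Payload 6.1 kg.
Tool frame: the origin (TCP) lies on the mounting face of the last link; the fingertips stand 182 mm ahead of it and the grasp point (between the pads) lies 164 mm ahead of it; z points along the fingers, y is the direction in which the jaws open and shut (so a half turn about z gives the same grasp; the last joint's range is limited). The gripper opens to 87 mm and grips with 3 to 60 N. Pads are 19 mm wide; open, the fingers measure 117 mm over their backs; the gripper's body (75 mm by 190 mm) begins 51 mm behind the grasp point.
Start: joints at [1.184, 0.22, 1.526, -0, 1.395, -0.126], TCP at [0.161, 0.604, 0.405] pointing down, gripper open.
Joint ranges: [-2.98, 2.98], [-0.91, 2.08], [0.09, 2.57], [-1.24, 4.39], [0.2, 2.65], [-2.68, 2.68]. Speed limits (rad/s): [2.57, 2.57, 3.01, 3.14, 3.14, 3.14].

## Interface

Orientations are given as a unit quaternion [x, y, z, w].
In Python, from rig import robot gives the robot as it stands. The module is installed in compiled form; this text tells all that it offers.
- The arm moves only by the tool drive_tool, never from a script. Its argument "deltas" is a list of rows, each an object with "delta_pos": the shift along the tool's x, y, z in m, a list of three; "twist": the turn, a rotation vector about the tool's x, y, z in degrees, a list of three. In form: [{"delta_pos": [dx, dy, dz], "twist": [rx, ry, rz]}, ...]. A call has 1 to 5 rows; each row shifts and turns the commanded pose from where the row before left it, along the tool's axes as they then stand; what a row does not reach is not made up. A row lasts 1/8 s, in which the tool goes at most 62.5 mm and 10.7 degrees, less where a joint would pass 70% of its speed; a pose out of reach is approached as far as the arm can. A call is refused whole if a number of a shift passes 0.0625 or a number of a turn 10.7, either way. A call with a gripper value outside its range is refused whole. "jaw" is the finger opening in m, from 0 to 0.087, set as the call begins (left out, the last holds). The fingers move at their own pace and stop on an object; the grip force is fixed at half the most. Time passes only in rows, so rows that do not move let the fingers close. It gives the time, the measured TCP pose, the force and the opening at its end, in the units of the state.
- robot.read_state(): the state, without advancing time (a new reading comes with each control period).
- robot.capture(name): name is "side" or "top" or "wrist"; returns (picture, depth): 480x640x3 uint8, red, green, blue; 480x640 float32, m along the optical axis (not along the pixel's ray), 0 where there is no reading.
- robot.camera_info(name): a dict with "camera_matrix" (3x3 intrinsics, pixels), "T" (4x4, takes a point from camera to world coordinates). Camera axes: x right, y up, looking along -z (the intrinsics and any distortion apply to the point x, -y, -z); pixel columns grow to the right and rows downward; lengths in m; the calibration is good to about 2 mm. A picture is of the moment at which its call begins: read the wrist's pose just before it. camera_info takes no time and is no camera call; for the wrist camera it gives the pose at the moment of the call.
- robot.sign_off(): hands the job in, once; it reports no verdict.
The state is a dict: "time_s": time; "qpos": joint angles; "dq": joint speeds; "joint_efforts": joint torques, N m; "eef_pos": TCP position; "tool_rot": TCP orientation; "ft_force": force on the tool from outside, world axes, zero at the start; "wrist_torque": the same for the moment, N m; "opening": finger opening in m.
Only numpy, scipy, OpenCV 4.12 (cv2) and the standard library are available. Lean on these libraries where they do the work, as an engineer would, in place of code of your own. Each camera call takes 0.05 s, during which the arm holds its last target. There are 200 camera calls.

## Task

Lock the slide locker by shooting its bolt. With one fingertip press the red safety catch bar down and keep it down, while the other finger pushes the blue tab to slide the bolt fully home into the brass keeper; then take the hand away so that the catch springs back up behind the bolt. Nothing needs gripping: do not pick up or push the jar, dish, beaker and bottle standing about, leave them where they are.

Things in the scene. Friction and masses are not known exactly. Their poses are not given: they have to be found in the camera images.
- locker: White slide locker with grey two-leaf lid, fixed to the bench, 204 x 380 mm (x, y), lid top 90 mm up. Origin: centre of the underside, on the bench. At yaw 0 x points away from the robot, y left; yaw within 0.5 rad. On the lid, both along y: red catch bar (centre line x = -30 mm) and steel bolt (x = +30 mm). Nothing in the tab's or finger's way between them stands over 17 mm above the lid.
- bolt_tab (a point): Centre of the blue tab's face to push, which looks to the locker's +y; 34 mm above the lid. The tab stands on the bolt rod (12 mm thick, top 17 mm above the lid): 28 mm wide (x = 16 to 44 mm), 10 mm thick in y, top 48 mm above the lid. This face is at locker y = 0.065 m minus the bolt's joint value. Axes as the locker's.
- catch_top (a point): Centre of the flat level top of the red catch bar, at locker x = -30, y = +50 mm, 32 mm above the lid at rest; goes straight down when pressed. The top is 36 mm (x) by 120 mm (y = -10 to +110 mm), long so that a fingertip can slide along it while pressing. Axes as the locker's.
- catch (a joint): How far the catch bar is pressed down, m: 0 = up (rest), 0.009 = bottom stop. Sprung: about 3 N to start it, 5.5 N at 5 mm, 7 N at the stop; springs up when let go. Pressed 5 mm or more, its tooth frees the bolt; less, and the tooth stops the bolt's lugs.
- bolt (a joint): Bolt slide, m, grows as the bolt moves to the locker's -y (right) towards the keeper: 0 = drawn back, 0.054 = end stop, fully home. Starts between 0 and 0.012. With the catch up it moves only to 0.015, and jams at the next of three lugs if the catch comes up on the way. From 0.051 on the catch can spring up behind the last lug. Needs about 3 N, stays where left.
- keeper (a point): Brass keeper on the right leaf, 22 mm long in y, top 20 mm above the lid, into which the bolt rod goes: point on the rod's centre line at locker x = +30, y = -76 mm, 11 mm above the lid. Two guides of the same height, 12 mm long, stand over the rod at y = -22 and +106 mm.
- reagent_jar: Small amber glass jar with orange cap, diameter 36 mm, height 50 mm, loose, standing on the lid's right leaf; origin at the centre of its underside. Leave alone.
- dish: Round covered culture dish, diameter 62 mm, height 15 mm, loose, on the lid's right leaf; origin at the centre of its underside. Leave alone.
- beaker: Open glass beaker, diameter 68 mm, height 90 mm, loose on the bench beside the locker; origin at the centre of its underside. Leave alone.
- wash_bottle: White plastic bottle with blue cap, diameter 60 mm, height 140 mm, loose on the bench beside the locker; origin at the centre of its underside. Leave alone.

How it is judged:
By the outcome, as a careful person would: the job done as asked, in the order asked, and still so for the second after the job is handed in, with the robot touching nothing.
It also fails if it takes over 43 s, if anything falls off the work surface, if the arm or the gripper's body presses on something with over 40 N, if the wrist force passes 120 N, or if a joint passes its speed limit or range.

## Working session

There is one attempt and no reset: what is moved stays moved. The work goes in short steps, Python scripts to look and compute and a tool call to move; the robot and the scene stay as the last step left them, time stands still between calls to the robot, and variables do not carry over. Pictures are saved under pics/ and viewed, on a budget of 10 in all, crops included, one or two more only if the job needs it, and the job is handed in when it is done.

Besides the shell and the picture viewer there is one more tool, called after ">>>" as name(argument=value, ...), one argument or row to a line, values as JSON. drive_tool: Moves the arm, as the interface text tells. Its arguments: {"type":"object","properties":{"deltas":{"type":"array"},"jaw":{"type":"number"}},"required":["deltas"]}

```bash
mkdir -p pics; cat > h.py <<'E'
import numpy as np, cv2
from rig import robot
from scipy.spatial.transform import Rotation as R
def snap(n,f):
    info=robot.camera_info(n); im,d=robot.capture(n)
    cv2.imwrite(f'pics/{f}.png',cv2.cvtColor(im,cv2.COLOR_RGB2BGR)); np.savez(f'pics/{f}.npz',im=im,d=d,K=info['camera_matrix'],T=info['T'])
    return info,im,d
def cloud(f):
    z=np.load(f'pics/{f}.npz'); K,T,d=z['K'],z['T'],z['d']
    v,u=np.mgrid[:480,:640]
    P=np.stack([(u-K[0,2])/K[0,0]*d,-(v-K[1,2])/K[1,1]*d,-d],-1)@T[:3,:3].T+T[:3,3]
    return z['im'],d,P
E
python3 - <<'E'
from h import *
s=robot.read_state(); print(s)
for n in ['top','side']:
    i,im,d=snap(n,n+'0'); print(n,i,(d>0).mean())
E
```

```text
{'time_s': 0.0, 'qpos': array([ 1.18388535e+00,  2.21234226e-01,  1.52763704e+00, -3.80483157e-05,
        1.39467438e+00, -1.26100752e-01]), 'dq': array([-0.00125255,  0.00136085,  0.00096272,  0.00221601, -0.00022459,
        0.00191203]), 'joint_efforts': array([ 3.20110094e-04, -4.94618654e+01, -3.87375820e+01,  6.99444045e-02,
        5.72147733e-02, -1.67234030e-04]), 'eef_pos': array([0.16107053, 0.60360508, 0.40361816]), 'tool_rot': array([ 1.30032443e-01,  9.91509259e-01, -9.49295225e-04, -2.29624551e-04]), 'ft_force': array([-0.28797262,  0.37390365, -0.28250128]), 'wrist_torque': array([-0.02350415, -0.02718475,  0.01686947]), 'opening': 0.08716371650698866}
top {'camera_matrix': array([[562.54543529,   0.        , 315.25956391],
       [  0.        , 562.54543529, 241.45728855],
       [  0.        ,   0.        ,   1.        ]]), 'T': array([[-0.10470775,  0.97325314, -0.2044862 ,  0.31848611],
       [-0.9944906 , -0.1034972 ,  0.01663632,  0.01954573],
       [-0.00497239,  0.20510156,  0.97872807,  1.12104839],
       [ 0.        ,  0.        ,  0.        ,  1.        ]])} 0.996162109375
side {'camera_matrix': array([[498.95667961,   0.        , 327.34499753],
       [  0.        , 498.95667961, 241.29942475],
       [  0.        ,   0.        ,   1.        ]]), 'T': array([[ 0.97010935,  0.17234755, -0.17083376,  0.39626838],
       [-0.24258385,  0.67019101, -0.70142504, -0.57520722],
       [-0.00639764,  0.7219005 ,  0.6919673 ,  0.69575067],
       [ 0.        ,  0.        ,  0.        ,  1.        ]])} 0.9957779947916666
```

View pics/top0.png

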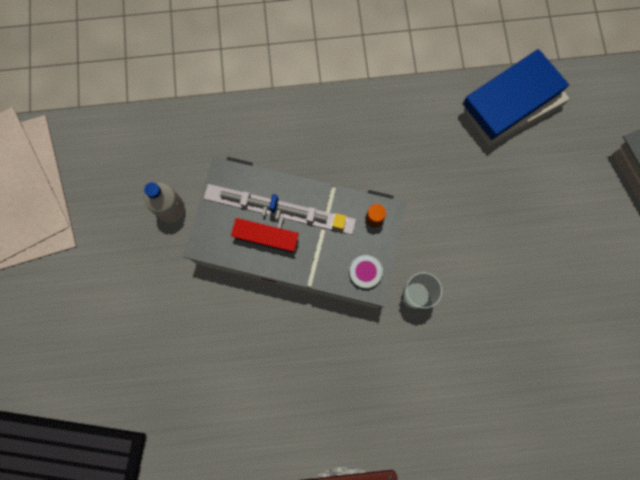

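View pics/side0.png

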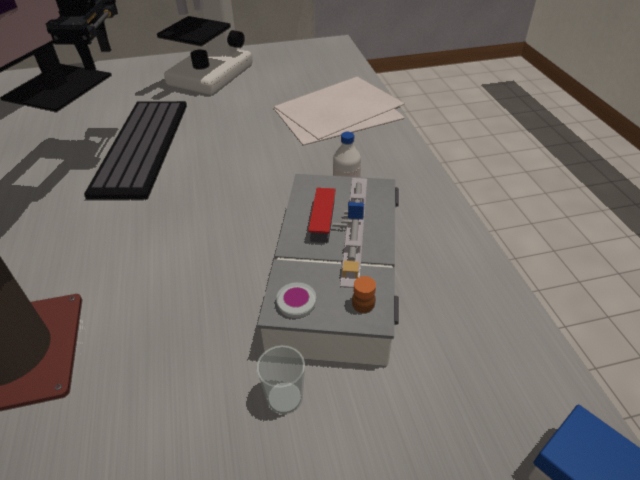

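```bash
python3 - <<'E'
from h import *
for f in ['top0','side0']:
    im,d,P=cloud(f); hsv=cv2.cvtColor(im,cv2.COLOR_RGB2HSV); H,S,V=cv2.split(hsv)
    for n,m in [('red',((H<5)|(H>174))&(S>150)&(V>80)),('blue',(H>100)&(H<125)&(S>140)&(V>60))]:
        m=(m&(d>0)&(P[...,2]>.08)&(P[...,2]<.16)).astype(np.uint8)
        k,l,st,c=cv2.connectedComponentsWithStats(m)
        for i in range(1,k):
            if st[i,4]<25: continue
            q=P[l==i]; zt=np.percentile(q[:,2],90); t=q[abs(q[:,2]-zt)<.004]
            r=cv2.minAreaRect((t[:,:2]*1000).astype(np.float32))
            print(f,n,st[i],'zt',zt.round(4),'mean',t.mean(0).round(4),r)
E
```

```text
top0 red [ 231  218   67   34 1249] zt 0.1232 mean [0.5506 0.0937 0.1215] ((550.5230712890625, 92.90225219726562), (119.69139099121094, 35.60511779785156), 70.12408447265625)
top0 blue [145 183  15  14 158] zt 0.141 mean [0.6517 0.2892 0.1394] ((651.6029052734375, 289.51763916015625), (25.485015869140625, 22.978351593017578), 39.64431381225586)
top0 blue [269 195   8  14  71] zt 0.1392 mean [0.6053 0.0711 0.1377] ((605.8614501953125, 71.01764678955078), (9.5283784866333, 24.543519973754883), 69.58412170410156)
side0 red [309 188  26  45 865] zt 0.122 mean [0.5485 0.089  0.1208] ((549.9474487304688, 93.44036865234375), (121.7545394897461, 35.55540084838867), 70.45757293701172)
side0 blue [342 132  11  12 111] zt 0.1397 mean [0.6504 0.2866 0.1386] ((650.4108276367188, 287.90106201171875), (28.62807273864746, 20.78428077697754), 74.19214630126953)
side0 blue [348 202  15  16 210] zt 0.1366 mean [0.6049 0.07   0.1358] ((604.9357299804688, 70.5573501586914), (10.615167617797852, 23.487564086914062), 70.15837860107422)
```

The top view shows the red catch at about (265,235) px, the blue tab at (273,203), the keeper at (339,221), the jar at (376,215) and the dish at (366,271). The beaker and the bottle stand beside the locker. Both cameras agree to about 1 mm: yaw is about -0.345 rad and the bolt is at about 0.012. The jaw axis goes along locker x, so one finger presses the catch and the other stands behind the tab.

```bash
cat >> h.py <<'E'
yaw=np.radians(-19.7); c=np.array([.5503,.0932])
ex=np.array([np.cos(yaw),np.sin(yaw)]); ey=np.array([-ex[1],ex[0]])
O=c+.030*ex-.050*ey
def L(x,y): return O+x*ex+y*ey
def rep(x=0,y=.070,z=None):
    s=robot.read_state(); r=R.from_quat(s['tool_rot']); M=r.as_matrix()
    p=s['eef_pos']; l=np.array([(p[:2]-O)@ex,(p[:2]-O)@ey])
    g=np.r_[L(x,y),p[2] if z is None else z]
    Mt=np.c_[np.r_[ -ey,0],np.r_[ex,0],[0,0,-1]]
    Mt[:,0]=np.cross(Mt[:,1],Mt[:,2])
    tw=np.degrees((r.inv()*R.from_matrix(Mt)).as_rotvec())
    print('t',s['time_s'],'locker xy',l.round(4),'z',p[2].round(4),'tip',(p[2]+.182*M[2,2]).round(4),'F',s['ft_force'].round(1),'open',s['opening'].round(4))
    print('tool delta',(M.T@(g-p)).round(4),'twist',tw.round(2)); return s,M,g,tw
E
python3 - <<'E'
from h import *
s,M,g,tw=rep(); print(O)
r=R.from_matrix(M); d=(g-s['eef_pos'])/15
for i in range(15):
    print((r.inv().apply(d)).round(4)); r=r*R.from_rotvec(np.radians(tw/15))
E
```

```text
Traceback (most recent call last):
  File "h.py", line 24, in rep
    print('t',s['time_s'],'locker xy',l.round(4),'z',p[2].round(4),'tip',(p[2]+.182*M[2,2]).round(4),'F',s['ft_force'].round(1),'open',s['opening'].round(4))
                                                                                                                                       ^^^^^^^^^^^^^^^^^^
AttributeError: 'float' object has no attribute 'round'
```

```bash
sed -i "s/s\['opening'\].round(4)/round(s['opening'],4)/" h.py
python3 - <<'E'
from h import *
s,M,g,tw=rep(); print(O)
r=R.from_matrix(M); d=(g-s['eef_pos'])/15
for i in range(15):
    print((r.inv().apply(d)).round(4)); r=r*R.from_rotvec(np.radians(tw/15))
E
```

```text
t 0.1 locker xy [-0.5685  0.3993] z 0.4037 tip 0.2217 F [-0.6  0.2 -0.2] open 0.0872
tool delta [-0.5393 -0.3754  0.0006] twist [-9.000e-02  8.000e-02  9.476e+01]
[0.56168935 0.03601362]
[-0.036 -0.025  0.   ]
[-0.0385 -0.0209  0.    ]
[-0.0406 -0.0166  0.    ]
[-0.0421 -0.012   0.    ]
[-0.0432 -0.0073  0.    ]
[-0.0437 -0.0025  0.    ]
[-0.0437  0.0023  0.    ]
[-0.0432  0.0071  0.    ]
[-0.0422  0.0119  0.    ]
[-0.0406  0.0164  0.    ]
[-0.0386  0.0208 -0.    ]
[-0.036   0.0249 -0.    ]
[-0.0331  0.0287 -0.    ]
[-0.0297  0.0322 -0.    ]
[-0.026   0.0353 -0.    ]
```

>>> drive_tool(
  deltas=[
    {"delta_pos": [-0.036, -0.025, 0], "twist": [0, 0, 6.3]},
    {"delta_pos": [-0.0385, -0.021, 0], "twist": [0, 0, 6.3]},
    {"delta_pos": [-0.0405, -0.0165, 0], "twist": [0, 0, 6.3]},
    {"delta_pos": [-0.042, -0.012, 0], "twist": [0, 0, 6.3]},
    {"delta_pos": [-0.043, -0.0075, 0], "twist": [0, 0, 6.3]},
  ],
  jaw=0.048,
)

```text
time_s: 0.72
eef_pos: [0.3029, 0.4355, 0.4043]
tool_rot: [0.396, 0.918, -0.0, -0.0]
ft_force: [0.4, -0.5, -0.1]
opening: 0.0498
```

>>> drive_tool(
  deltas=[
    {"delta_pos": [-0.0435, -0.0025, 0], "twist": [0, 0, 6.3]},
    {"delta_pos": [-0.0435, 0.0025, 0], "twist": [0, 0, 6.3]},
    {"delta_pos": [-0.043, 0.007, 0], "twist": [0, 0, 6.3]},
    {"delta_pos": [-0.042, 0.012, 0], "twist": [0, 0, 6.3]},
    {"delta_pos": [-0.0405, 0.0165, 0], "twist": [0, 0, 6.3]},
  ],
)

```text
time_s: 1.35
eef_pos: [0.4443, 0.2694, 0.4044]
tool_rot: [0.63, 0.776, -0.0, -0.0]
ft_force: [-0.0, 0.6, -0.1]
opening: 0.048
```

>>> drive_tool(
  deltas=[
    {"delta_pos": [-0.0385, 0.021, 0], "twist": [0, 0, 6.3]},
    {"delta_pos": [-0.036, 0.025, 0], "twist": [0, 0, 6.3]},
    {"delta_pos": [-0.033, 0.0285, 0], "twist": [0, 0, 6.3]},
    {"delta_pos": [-0.0295, 0.032, 0], "twist": [0, 0, 6.3]},
    {"delta_pos": [-0.026, 0.0355, 0], "twist": [0, 0, 6.3]},
  ],
)

```text
time_s: 1.98
eef_pos: [0.5866, 0.1032, 0.4042]
tool_rot: [0.817, 0.576, -0.0, -0.0]
ft_force: [0.6, -0.9, -0.1]
opening: 0.0482
```

```bash
python3 -c "
from h import *
rep(0,.07,.332)"
```

```text
t 1.975 locker xy [0.0008 0.0716] z 0.4042 tip 0.2222 F [ 0.6 -0.9 -0.1] open 0.0482
tool delta [-0.0016 -0.0007  0.0722] twist [-0.04  0.01  0.05]
```

>>> drive_tool(
  deltas=[
    {"delta_pos": [-0.0015, -0.0005, 0.025], "twist": [0, 0, 0]},
    {"delta_pos": [0, 0, 0.025], "twist": [0, 0, 0]},
    {"delta_pos": [0, 0, 0.022], "twist": [0, 0, 0]},
    {"delta_pos": [0, 0, 0], "twist": [0, 0, 0]},
  ],
)

```text
time_s: 2.48
eef_pos: [0.5839, 0.103, 0.3301]
tool_rot: [0.816, 0.578, -0.002, -0.001]
ft_force: [0.6, -0.4, 0.6]
opening: 0.0482
```

```bash
python3 - <<'E'
from h import *
rep(0,.07,.297)
i,im,d=snap('wrist','w1'); snap('side','s1')
a=cv2.imread('pics/w1.png'); b=cv2.imread('pics/s1.png')[120:330,230:460]
b=cv2.resize(b,(400,365),interpolation=3); a=cv2.resize(a,(400,300))
cv2.imwrite('pics/c1.png',np.hstack([cv2.copyMakeBorder(a,0,65,0,0,0),b]))
E
```

```text
t 2.475 locker xy [-0.0017  0.0705] z 0.3301 tip 0.1481 F [ 0.6 -0.4  0.6] open 0.0482
tool delta [-0.0005  0.0018  0.033 ] twist [-0.29  0.12  0.25]
```

View pics/c1.png

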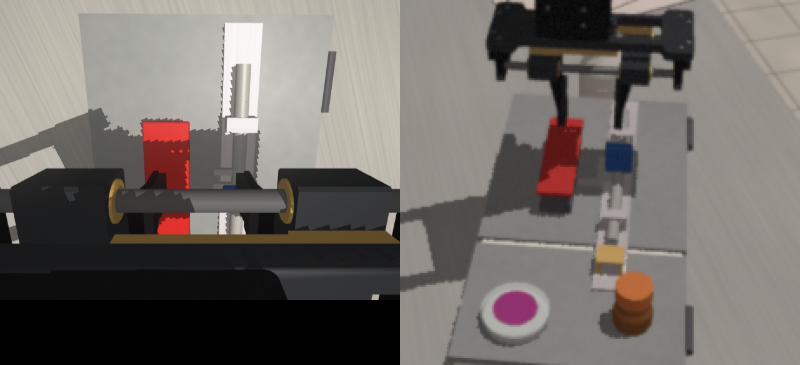

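The wrist and side views show the left finger over the red bar, at about (563,122) in the composite. The right finger is just behind the blue tab, at about (620,128). I'll go down now.

>>> drive_tool(
  deltas=[
    {"delta_pos": [0, 0.001, 0.012], "twist": [0, 0, 0]},
    {"delta_pos": [0, 0, 0.01], "twist": [0, 0, 0]},
    {"delta_pos": [0, 0, 0.005], "twist": [0, 0, 0]},
    {"delta_pos": [0, 0, 0.004], "twist": [0, 0, 0]},
    {"delta_pos": [0, 0, 0], "twist": [0, 0, 0]},
  ],
)

```text
time_s: 3.2
eef_pos: [0.5857, 0.1028, 0.3018]
tool_rot: [0.816, 0.578, -0.0, -0.0]
ft_force: [-2.6, -0.1, 3.5]
opening: 0.0481
```

```bash
python3 -c "
from h import *
rep(0,.07,.297)"
```

```text
t 3.2 locker xy [0.0001 0.071 ] z 0.3018 tip 0.1198 F [-2.6 -0.1  3.5] open 0.0481
tool delta [-0.001  -0.0001  0.0048] twist [-0.04  0.01  0.26]
```

>>> drive_tool(
  deltas=[
    {"delta_pos": [0, 0, 0.003], "twist": [0, 0, 0]},
    {"delta_pos": [0, 0, 0.002], "twist": [0, 0, 0]},
    {"delta_pos": [0, 0, 0], "twist": [0, 0, 0]},
    {"delta_pos": [0, 0, 0], "twist": [0, 0, 0]},
  ],
)

```text
time_s: 3.7
eef_pos: [0.586, 0.1028, 0.2973]
tool_rot: [0.816, 0.578, 0.0, 0.0]
ft_force: [-3.7, 0.3, 5.9]
opening: 0.0481
```

```bash
python3 -c "
from h import *
rep(0,.07,.297)"
```

```text
t 3.7 locker xy [0.0004 0.0711] z 0.2973 tip 0.1153 F [-3.7  0.3  5.9] open 0.0481
tool delta [-0.0011 -0.0004  0.0003] twist [ 0.03 -0.02  0.26]
```

>>> drive_tool(
  deltas=[
    {"delta_pos": [0, 0, 0.002], "twist": [0, 0, 0]},
    {"delta_pos": [0, 0, 0], "twist": [0, 0, 0]},
    {"delta_pos": [-0.004, 0, 0], "twist": [0, 0, 0]},
    {"delta_pos": [-0.004, 0, 0], "twist": [0, 0, 0]},
    {"delta_pos": [0, 0, 0], "twist": [0, 0, 0]},
  ],
)

```text
time_s: 4.32
eef_pos: [0.5842, 0.0959, 0.2963]
tool_rot: [0.816, 0.577, 0.003, 0.0]
ft_force: [0.8, 3.3, 7.5]
opening: 0.0481
```

```bash
python3 -c "
from h import *
rep(0,.02,.295)"
```

```text
t 4.325 locker xy [0.001 0.064] z 0.2963 tip 0.1143 F [0.8 3.3 7.5] open 0.0481
tool delta [-0.044  -0.0012  0.0011] twist [ 0.2  -0.21  0.24]
```

>>> drive_tool(
  deltas=[
    {"delta_pos": [-0.005, 0, 0], "twist": [0, 0, 0]},
    {"delta_pos": [-0.005, 0, 0], "twist": [0, 0, 0]},
    {"delta_pos": [-0.005, 0, 0], "twist": [0, 0, 0]},
    {"delta_pos": [-0.005, 0, 0], "twist": [0, 0, 0]},
    {"delta_pos": [0, 0, 0], "twist": [0, 0, 0]},
  ],
)

```text
time_s: 4.95
eef_pos: [0.5775, 0.0774, 0.2963]
tool_rot: [0.816, 0.577, 0.003, 0.0]
ft_force: [0.2, 4.4, 6.3]
opening: 0.0479
```

```bash
python3 -c "
from h import *
rep(0,.02,.295)
snap('side','s2'); b=cv2.imread('pics/s2.png')[120:330,230:460]
cv2.imwrite('pics/c2.png',cv2.resize(b,(600,548),interpolation=3))"
```

```text
t 4.95 locker xy [0.001  0.0443] z 0.2963 tip 0.1143 F [0.2 4.4 6.3] open 0.0479
tool delta [-0.0243 -0.0011  0.0012] twist [ 0.2  -0.24  0.24]
```

View pics/c2.png

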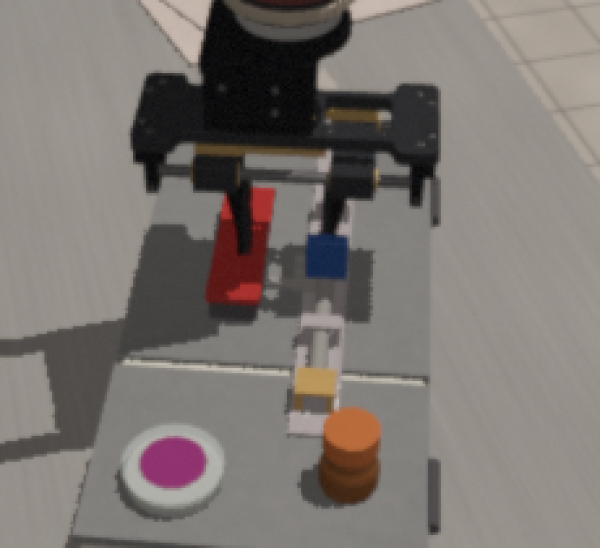

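The side view shows the left finger holding the red bar down at about (243,250) and the right finger on the tab at about (327,255). The bolt is moving. I'll press slightly deeper and keep pushing.

>>> drive_tool(
  deltas=[
    {"delta_pos": [-0.004, 0, 0.001], "twist": [0, 0, 0]},
    {"delta_pos": [-0.005, 0, 0], "twist": [0, 0, 0]},
    {"delta_pos": [-0.005, 0, 0], "twist": [0, 0, 0]},
    {"delta_pos": [-0.004, 0, 0], "twist": [0, 0, 0]},
    {"delta_pos": [0, 0, 0], "twist": [0, 0, 0]},
  ],
)

```text
time_s: 5.62
eef_pos: [0.5717, 0.0605, 0.2957]
tool_rot: [0.816, 0.577, 0.003, 0.0]
ft_force: [0.4, 5.5, 7.7]
opening: 0.0479
```

>>> drive_tool(
  deltas=[
    {"delta_pos": [-0.003, 0, 0], "twist": [0, 0, 0]},
    {"delta_pos": [-0.003, 0, 0], "twist": [0, 0, 0]},
    {"delta_pos": [0, 0, 0], "twist": [0, 0, 0]},
  ],
)

```text
time_s: 6.0
eef_pos: [0.57, 0.0557, 0.2958]
tool_rot: [0.816, 0.578, 0.004, -0.0]
ft_force: [3.0, 11.9, 6.3]
opening: 0.0479
```

```bash
python3 -c "
from h import *
rep(0,.02,.295)"
```

```text
t 6.0 locker xy [0.0011 0.0214] z 0.2958 tip 0.1138 F [ 3.  11.9  6.3] open 0.0479
tool delta [-0.0014 -0.0012  0.0007] twist [ 0.26 -0.39  0.28]
```

>>> drive_tool(
  deltas=[
    {"delta_pos": [-0.002, 0, 0.0005], "twist": [0, 0, 0]},
    {"delta_pos": [-0.001, 0, 0], "twist": [0, 0, 0]},
    {"delta_pos": [0, 0, 0], "twist": [0, 0, 0]},
  ],
)

```text
time_s: 6.38
eef_pos: [0.5695, 0.0548, 0.2958]
tool_rot: [0.816, 0.578, 0.006, -0.001]
ft_force: [5.5, 19.4, 6.3]
opening: 0.0481
```

```bash
python3 -c "
from h import *
rep(0,.02,.295)"
```

```text
t 6.375 locker xy [0.001  0.0203] z 0.2958 tip 0.1138 F [ 5.5 19.4  6.3] open 0.0481
tool delta [-0.0003 -0.001   0.0008] twist [ 0.31 -0.65  0.32]
```

It's on the end stop: the force rises to 19 N with almost no motion, at the expected place. I'll back off the tab slightly and then lift.

>>> drive_tool(
  deltas=[
    {"delta_pos": [0.003, 0, 0], "twist": [0, 0, 0]},
    {"delta_pos": [0.003, 0, 0], "twist": [0, 0, 0]},
    {"delta_pos": [0, 0, -0.006], "twist": [0, 0, 0]},
    {"delta_pos": [0, 0, -0.01], "twist": [0, 0, 0]},
    {"delta_pos": [0, 0, -0.02], "twist": [0, 0, 0]},
  ],
)

```text
time_s: 7.0
eef_pos: [0.5688, 0.0568, 0.3283]
tool_rot: [0.816, 0.578, -0.001, -0.001]
ft_force: [1.0, 0.5, -1.1]
opening: 0.0479
```

>>> drive_tool(
  deltas=[
    {"delta_pos": [0, 0, -0.03], "twist": [0, 0, 0]},
    {"delta_pos": [0, 0, -0.03], "twist": [0, 0, 0]},
    {"delta_pos": [0.05, 0, -0.01], "twist": [0, 0, 0]},
    {"delta_pos": [0.06, 0, 0], "twist": [0, 0, 0]},
    {"delta_pos": [0.06, 0, 0], "twist": [0, 0, 0]},
  ],
)

```text
time_s: 7.62
eef_pos: [0.6267, 0.2177, 0.4007]
tool_rot: [0.817, 0.577, 0.0, 0.001]
ft_force: [0.8, -0.7, -0.7]
opening: 0.0481
```

```bash
python3 - <<'E'
from h import *
rep()
snap('top','top3'); snap('side','side3')
for f in ['top3','side3']:
    im,d,P=cloud(f); hsv=cv2.cvtColor(im,cv2.COLOR_RGB2HSV); H,S,V=cv2.split(hsv)
    for n,m in [('red',((H<5)|(H>174))&(S>150)&(V>60)),('blue',(H>100)&(H<125)&(S>140)&(V>45))]:
        m=(m&(d>0)&(P[...,2]>.08)&(P[...,2]<.16)).astype(np.uint8)
        k,l,st,c=cv2.connectedComponentsWithStats(m)
        for i in range(1,k):
            if st[i,4]<25: continue
            q=P[l==i]; zt=np.percentile(q[:,2],90); t=q[abs(q[:,2]-zt)<.004]
            e=np.array(cv2.minAreaRect((t[:,:2]*1000).astype(np.float32))[0])/1000
            print(f,n,st[i,4],'zt',zt.round(4),'locker',((e-O)@ex).round(4),((e-O)@ey).round(4), 'bolt',(.065-((e-O)@ey+.005)).round(4))
b=cv2.imread('pics/side3.png')[120:400,220:460]
cv2.imwrite('pics/c3.png',cv2.resize(b,(514,600),interpolation=3))
E
```

```text
t 7.625 locker xy [-1.00e-04  1.93e-01] z 0.4007 tip 0.2187 F [ 0.8 -0.7 -0.7] open 0.0481
tool delta [-0.123  -0.0003  0.    ] twist [0.09 0.02 0.18]
top3 red 1277 zt 0.1232 locker -0.0299 0.05 bolt 0.01
top3 blue 77 zt 0.1392 locker 0.0292 0.0052 bolt 0.0548
side3 red 884 zt 0.1221 locker -0.0304 0.0496 bolt 0.0104
side3 blue 109 zt 0.1397 locker -0.0015 0.2686 bolt -0.2086
side3 blue 217 zt 0.1368 locker 0.0292 0.0051 bolt 0.0549
```

View pics/c3.png

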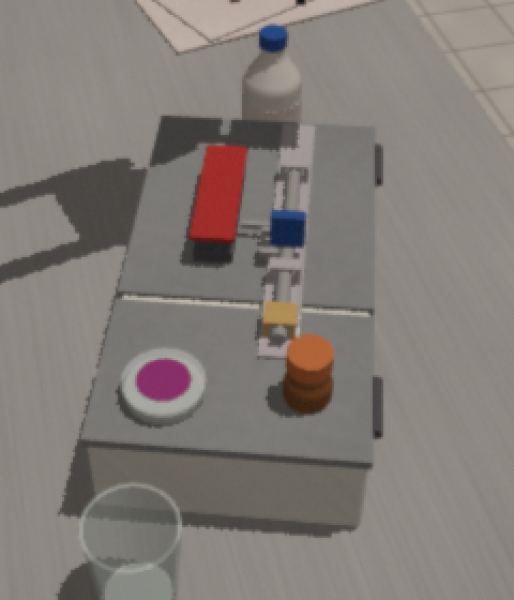

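The side view shows the bolt rod through the keeper at about (280,320), the catch raised at about (218,193), and the jar, dish and bottle unmoved. I'll hand it in after a short settle.

>>> drive_tool(
  deltas=[
    {"delta_pos": [0, 0, 0], "twist": [0, 0, 0]},
    {"delta_pos": [0, 0, 0], "twist": [0, 0, 0]},
  ],
)

```text
time_s: 7.98
eef_pos: [0.626, 0.2156, 0.3996]
tool_rot: [0.817, 0.577, -0.0, 0.0]
ft_force: [-1.3, 0.0, -0.3]
opening: 0.0485
```

```bash
python3 -c "
from rig import robot
print(robot.sign_off())"
```

```text
the job is handed in; nothing more can be done
None
```

The locker is locked and the job is handed in, at about 8 s of the 43 s allowed. One finger held the red catch down with about 6–7.5 N. The other finger pushed the blue tab until the bolt met its end stop, where the force rose to about 20 N with almost no motion. I then backed the finger off the tab, lifted straight up and moved the hand clear.

**Last checks:**
- **Bolt:** both cameras put it at about 0.055 m, against 0.054 m for fully home, which is within the roughly 2 mm calibration. The picture shows the rod through the keeper.
- **Catch:** its top is back at the same height as before pressing (0.122–0.123 m), so it sprang up behind the bolt.
- **Loose items:** the jar, dish, beaker and bottle look undisturbed. I judged this by eye in the side view and did not measure it.
- **Robot:** nothing is touching it; the wrist force reads about 1 N, which is noise.

No check failed or disagreed.

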